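Cap the shelf's anchor stud

ROBOT

A 6-joint arm with a two-finger parallel gripper is mounted at the origin on the work surface. World frame = base frame: x ahead of the robot, y to its left, z up, the work surface at z = 0. Lengths are in m, angles in degrees, forces in N, time in s.
With the tool pointing down it reaches from about 0.3 to 0.95 m from the base axis. Payload 3.1 kg.
Tool frame: the origin (TCP) lies at the very end of the fingers, on their centre line; the grasp point (between the pads) lies 19 mm behind it; x points along the fingers, y is the direction in which the jaws open and shut, and the axes are right-handed (so a half turn about x gives the same grasp; the last joint's range is limited). The gripper opens to 85 mm and grips with 20 to 120 N. Pads are 22 mm wide; open, the fingers measure 114 mm over their backs; the gripper's body (76 mm by 85 mm) begins 54 mm behind the grasp point. The pads swing forward as they close: fully open they stand 13 mm farther back than shut.
Start: joints at [-72.175, 17.653, 93.61, -0, 68.738, -3.994], TCP at [0.232, -0.58, 0.231] pointing down, gripper open.
Joint ranges: [-175.34, 175.34], [-45.06, 112.39], [2.9, 150.54], [-68.45, 248.45], [3.09, 151.38], [-168.51, 168.51]. Speed limits (degrees/s): [159.86, 159.86, 180, 180, 180, 180].

INTERFACE

Orientations are given as [roll, pitch, yaw] about the fixed x, y, z axes, in that order (R = Rz(yaw) Ry(pitch) Rx(roll)).
In Python, from cell import state, camera, hand_in, search_frame gives the robot as it stands.
- The arm moves only by the shell command python3 -m handwheel 'ROWS' [OPENING] [FORCE]. ROWS is JSON, a list of rows, each a list of 4 numbers: the shift along the tool's x, y, z in m, then the turn about the tool's x in rad. A call has exactly 10 rows; each row shifts and turns the commanded pose from where the row before left it, along the tool's axes as they then stand; what a row does not reach is not made up. A row lasts 1/12 s, in which the tool goes at most 41.7 mm and 7.16 degrees, less where a joint would pass 70% of its speed; a pose out of reach is approached as far as the arm can. A call is refused whole if a number of a shift passes 0.0417 or a number of a turn 0.125, either way. A call with a gripper value outside its range is refused whole. OPENING is the closure, from 0 (fully open) to 1 (shut), set as the call begins (- or left out, the last holds). The fingers move at their own pace and stop on an object; FORCE is the grip in N (left out, the last holds). Time passes only in rows, so rows that do not move let the fingers close, or fill a call up. It gives the time, the measured TCP pose, the force and the opening at its end, in the units of the state.
- state(): the state, without advancing time (a new reading comes with each control period).
- camera(name): name is "side" or "top" or "wrist"; returns a dict with "image" (400x640x3 uint8, red, green, blue), "vertical_fov" (degrees; the focal length in pixels is half the picture's height over the tangent of half this angle, whatever the lens; pixels are square), "cx", "cy" (the principal point, pixels), "eye" and "rotation" of the camera in the world. Camera axes: x right, y up, looking along -z (the intrinsics and any distortion apply to the point x, -y, -z); pixel columns grow to the right and rows downward; lengths in m; the calibration is good to about 2 mm. A picture is of the moment at which its call begins. There is no depth.
- hand_in(): hands the job in, once; it reports no verdict.
Trained networks look in a picture, given as the dict that the camera call returned (one of the last four; its "shot" number tells which), for a name from the list of things; names that differ only in an ending like _2 or _b are one class to them, and where a whole thing is asked for, a point or a joint stands for the part that bears it (a point fixed in the world has none). Each returns a list of dicts, best first, with "p" (0 to 1); they miss things now and then, are a little off and sometimes report something else, mostly with a low value. They report only what shows in the picture. A call takes as long as a camera call. They do not tell look-alikes from the thing itself.
- search_frame(picture, query): "rect" ([left, top, right, bottom] in pixels, round what is visible of it).
The state is a dict: "clock": time; "q": joint angles; "joint_velocities": joint speeds; "joint_efforts": joint torques, N m; "position": TCP position; "tcp_rot": TCP orientation; "force": force on the tool from outside, world axes, zero at the start; "torque": the same for the moment, N m; "opening": finger opening in m.
Only numpy, scipy, OpenCV 4.12 (cv2) and the standard library are available. Lean on these libraries where they do the work, as an engineer would, in place of code of your own. Each camera call takes 0.05 s, during which the arm holds its last target. There are 200 camera calls.

TASK

Cover the anchor stud on the steel shelf: first set the spacer ring over the stud, square and flat on the floor of its cup, and let go of it; then push the snap cap onto the stud until it clicks and sits fully down on the spacer. Keep pressing the cap down after the click, about as hard as it took to click it on, and finish like that, still holding and pressing it; leave the other things on the shelf where they are.

Things in the scene. Friction and masses are not known exactly. Their poses are not given: they have to be found in the camera images.
- cup: Fixed dark steel anchor cup on the shelf: a round open-topped cup, 64 mm outside and 52 mm inside diameter, rim 12 mm and floor 4 mm above the shelf, on a flat 110 x 50 x 3 mm base plate, a bright steel stud upright in its centre. Origin: cup centre at shelf level; z up, x along the base plate.
- stud_top (a point): Top of the stud, 49 mm above the shelf. The stud is 16 mm in diameter, its last 6 mm tapering to 8 mm; four spring balls stand 3.5 mm out of its side (23 mm across the balls), 39.5 mm above the shelf.
- spacer: Loose white nylon spacer ring, 46 mm outside and 30 mm inside diameter, 22 mm tall, about 50 g, lying flat on one side of the cup (either). Both ends alike. Origin: centre of its underside; z up. In the cup it stands 14 mm out of the rim, its top 26 mm above the shelf.
- spacer_mid (a point): Centre of the spacer ring (11 mm above its underside); 15 mm above the shelf when it lies on the cup floor.
- cap: Loose plain aluminium snap cap, a closed-top cylinder 46 mm in diameter, 30 mm tall, about 60 g, standing mouth down on the other side of the cup from the spacer. Origin: centre of its open underside; z up. Bore 25 mm deep: 26 mm wide at the mouth, narrowing to a 19 mm throat 4 to 7 mm up, then a 26 mm groove. Home, its underside rests on the spacer, 26 mm above the shelf.
- cap_top (a point): Centre of the cap's flat top, 30 mm above its underside; 56 mm above the shelf when home. Pressing it on: resistance begins about 13 mm above home, grows to about 12 N (8 to 16 N) at 11 mm, drops suddenly (the click) about 8 mm above home, where the balls even draw the cap down; then it goes freely to the hard stop on the spacer. Its own weight does not click it on.
- insulator: Bystander: loose aqua glass insulator, 72 mm diameter, 90 mm tall, standing. Origin: centre of its underside, z up.
- ashtray: Bystander: loose zinc ashtray, a low bowl 84 mm wide, 24 mm tall. Origin: centre of its underside, z up. Beyond it to the right (x 0.83, y -0.40 to -0.28 m) a fixed hand-crank pencil sharpener, 130 mm tall, is clamped to the shelf's far edge; it is not part of the work.
- whistle: Bystander: loose chrome whistle, about 50 x 18 x 20 mm. Origin: under its round chamber, at shelf level.
Not all that is in view belongs to the job. Leave any black or brown look-alike of the cap alone. What is shaped like the spacer but red is not meant.

How it is judged:
By the outcome, as a careful person would: the job done as asked, in the order asked, and still so for the second after the job is handed in, while the arm keeps its last pose, push and grip.
It also fails if it takes over 64 s, if anything falls off the work surface, if the arm or the gripper's body presses on something with over 40 N, if the wrist force passes 120 N, or if a joint passes its speed limit or range.

## Working session

There is one attempt and no reset: what is moved stays moved. The work goes in short steps, Python scripts to look and compute and a shell command to move; the robot and the scene stay as the last step left them, time stands still between calls to the robot, and variables do not carry over. Pictures are saved under pics/ and viewed, about 8 in all and at most 12, crops included, and the job is handed in when it is done.

```bash
mkdir -p pics; ls; python3 - <<'E'
from cell import state,camera,search_frame
import cv2,numpy as np,json
s=state();print(s)
for n in("top","side"):
    c=camera(n);print(n,{k:(np.round(v,4).tolist() if not isinstance(v,str) else v) for k,v in c.items() if k!="image"})
    cv2.imwrite(f"pics/{n}0.png",c["image"][:,:,::-1])
    for q in("cup","spacer","cap","insulator","ashtray","whistle"):
        print(q,[(np.round(d["rect"]).tolist(),round(d["p"],2)) for d in search_frame(c,q)[:4]])
E
```

```text
pics
{'clock': 0.0, 'q': array([-7.21757336e+01,  1.77030331e+01,  9.36917746e+01, -7.04655265e-04,
        6.87364534e+01, -3.99316359e+00]), 'joint_velocities': array([ 0.02066453,  0.04330974, -0.0462338 , -0.06390193, -0.17323375,
       -0.01052765]), 'joint_efforts': array([ 3.06382162e-04, -4.15252447e+01, -2.76661205e+01, -1.28600789e-05,
        1.02265968e-02, -1.34827030e-06]), 'position': array([ 0.23199999, -0.57944605,  0.23004432]), 'tcp_rot': array([-93.70677795,  89.86873727, 108.11090831]), 'force': array([ 0.10520837, -0.15703155,  0.36445994]), 'torque': array([-0.01841194, -0.05869774, -0.02064328]), 'opening': 0.08542818521599423}
top {'vertical_fov': 49.0574, 'cx': 329.375, 'cy': 196.9673, 'eye': [0.4409, -0.0003, 1.175], 'rotation': [8.0469, 0.8085, -89.7778], 'shot': 1}
cup [([339.0, 202.0, 382.0, 238.0], 0.84)]
spacer [([210.0, 253.0, 226.0, 270.0], 0.7), ([274.0, 128.0, 300.0, 153.0], 0.22)]
cap [([407.0, 208.0, 429.0, 225.0], 0.7), ([437.0, 237.0, 457.0, 252.0], 0.65), ([441.0, 193.0, 456.0, 213.0], 0.58)]
insulator [([274.0, 130.0, 299.0, 153.0], 0.66)]
ashtray [([338.0, 123.0, 368.0, 151.0], 0.73)]
whistle []
side {'vertical_fov': 48.1485, 'cx': 315.3468, 'cy': 192.86, 'eye': [0.3441, 0.8406, 0.5806], 'rotation': [59.7518, -0.9194, -161.9981], 'shot': 2}
cup [([331.0, 191.0, 371.0, 224.0], 0.67), ([212.0, 263.0, 239.0, 279.0], 0.61)]
spacer [([348.0, 278.0, 374.0, 306.0], 0.84), ([349.0, 310.0, 377.0, 339.0], 0.65)]
cap [([354.0, 164.0, 370.0, 182.0], 0.79), ([380.0, 161.0, 401.0, 179.0], 0.76), ([346.0, 156.0, 362.0, 169.0], 0.46)]
insulator [([218.0, 199.0, 251.0, 246.0], 0.86)]
ashtray [([245.0, 177.0, 279.0, 198.0], 0.92)]
whistle [([211.0, 264.0, 240.0, 278.0], 0.77)]
```

```bash
python3 - <<'E'
import cv2,numpy as np
a=cv2.imread("pics/top0.png");b=cv2.imread("pics/side0.png")
A=cv2.resize(a[100:300,190:490],None,fx=2.6,fy=1.5*2.6/1.5)[:520]
cv2.imwrite("pics/t1.png",A)
cv2.imwrite("pics/s1.png",cv2.resize(b[140:350,170:450],None,fx=2.8,fy=2.8))
E
```

```text
(no output)
```

View pics/t1.png

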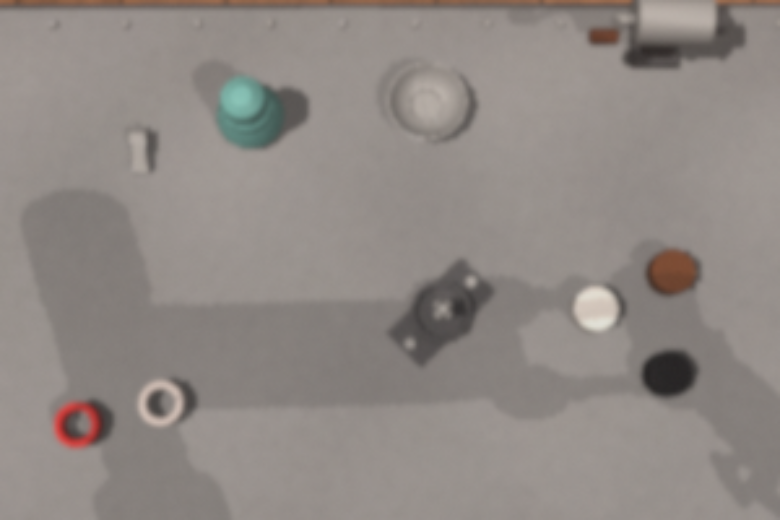

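View pics/s1.png

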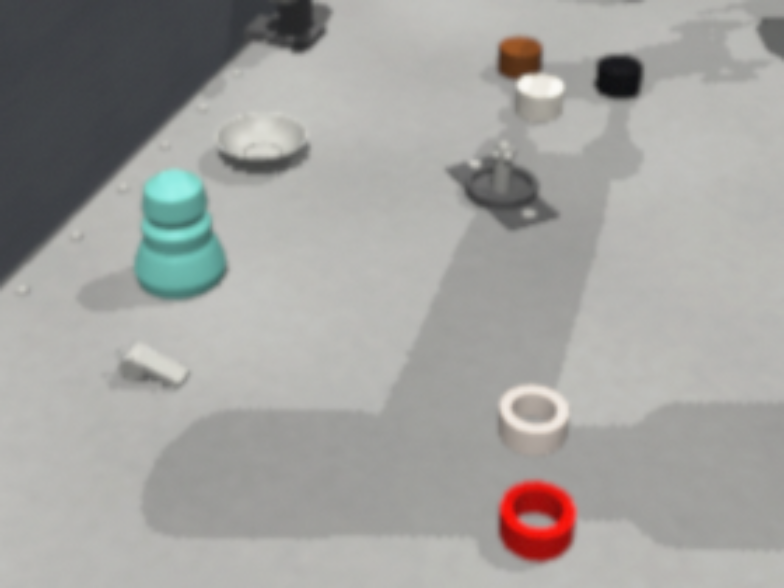

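White ring at full-frame top px (252,255) is the spacer; its look-alike is the red ring (220,263). The pale cylinder at (420,218) is the cap; its look-alikes are brown (449,204) and black (447,243). The cup is at (360,218), with its base plate diagonal. Next I'll measure positions from both views.

```bash
cat > h.py <<'E'
import numpy as np,cv2
from scipy.spatial.transform import Rotation as R
def rot(r):
    r=np.array(r); return r if r.shape==(3,3) else R.from_euler("xyz",r,degrees=True).as_matrix()
def unproj(c,u,v,z):
    f=200/np.tan(np.radians(c["vertical_fov"])/2)
    d=rot(c["rotation"])@np.array([(u-c["cx"])/f,-(v-c["cy"])/f,-1]); e=np.array(c["eye"])
    return (e+d*(z-e[2])/d[2])
def proj(c,P):
    f=200/np.tan(np.radians(c["vertical_fov"])/2)
    p=rot(c["rotation"]).T@(np.array(P)-np.array(c["eye"])); return np.array([c["cx"]-f*p[0]/p[2],c["cy"]+f*p[1]/p[2]])
def tool(s,P):  # vector TCP->P in tool axes, mm
    return 1000*rot(s["tcp_rot"]).T@(np.array(P)-s["position"])
E
python3 - <<'E'
from h import *
from cell import camera,state
t=camera("top");s=camera("side")
print("top ring",unproj(t,190+162/2.6,100+403/2.6,.022)," side",unproj(s,170+534/2.8,140+406/2.8,.022))
print("cap",unproj(t,190+597/2.6,100+306/2.6,.03),unproj(s,170+540/2.8,140+88/2.8,.03))
print("cup stud",unproj(t,190+442/2.6,100+311/2.6,.0395),unproj(s,170+503/2.8,140+150/2.8,.0475), "cup rim",unproj(t,190+443/2.6,100+313/2.6,.012),unproj(s,170+502/2.8,140+185/2.8,.012))
for n,(u,v) in dict(bolt1=(470,282),bolt2=(410,342)).items(): print(n,unproj(t,190+u/2.6,100+v/2.6,.004))
for n,(u,v,z) in dict(ins=(250,115,.03),red=(78,424,.022),brown=(673,270,.03),black=(669,372,.03),ash=(430,102,.02)).items(): print(n,unproj(t,190+u/2.6,100+v/2.6,z))
q=state();print(rot(q["tcp_rot"]).round(3))
E
```

```text
top ring [0.45021816 0.21750401 0.022     ]  side [0.44945729 0.21797629 0.022     ]
cap [ 0.54845741 -0.21964271  0.03      ] [ 0.54312131 -0.21092627  0.03      ]
cup stud [ 0.54216253 -0.06341285  0.0395    ] [ 0.54114524 -0.05571301  0.0475    ] cup rim [ 0.54256822 -0.06594949  0.012     ] [ 0.54039699 -0.05715208  0.012     ]
bolt1 [ 0.57543257 -0.09445243  0.004     ]
bolt2 [ 0.51335591 -0.0323973   0.004     ]
ins [0.7456776  0.13320261 0.03      ]
red [0.4289972  0.30147171 0.022     ]
brown [ 0.58508795 -0.29699787  0.03      ]
black [ 0.48266978 -0.28953219  0.03      ]
ash [ 0.76228371 -0.05328691  0.02      ]
[[ 0.     0.372 -0.928]
 [-0.    -0.928 -0.372]
 [-1.     0.    -0.   ]]
```

```bash
python3 -m handwheel '[[0,0,0,-0.119],[0,0,0,-0.119],[0,0,0,-0.119],[0,0,0,-0.119],[0,0,0,-0.119],[0,0,0,-0.119],[0,0,0,-0.119],[0,0,0,-0.119],[0,0,0,-0.119],[0,0,0,-0.119]]' 0 && python3 - <<'E'
from h import *
from cell import camera,state
s=state();print(s["clock"],s["q"].round(1),s["position"].round(4),rot(s["tcp_rot"]).round(3).tolist())
c=camera("wrist");r=rot(s["tcp_rot"]);print(c["eye"],"eye in tool",tool(s,c["eye"]),(r.T@rot(c["rotation"])).round(3).tolist(),c["vertical_fov"],c["cx"],c["cy"])
print(tool(s,[.545,-.215,.23]),tool(s,[.541,-.06,.23]),tool(s,[.45,.2175,.23]))
E
```

```text
clock: 1.63
position: [0.2323, -0.5803, 0.2313]
tcp_rot: [33.9, 90.0, -55.8]
force: [-0.4, -1.4, 1.1]
opening: 0.0853
1.6333 [-72.2  17.7  93.6   0.   68.7 -72.5] [ 0.2323 -0.5803  0.2313] [[0.0, 1.0, 0.006], [-0.0, 0.006, -1.0], [-1.0, 0.0, 0.0]]
[ 0.2315077  -0.49923875  0.37492202] eye in tool [-143.63760437   -0.30779815  -81.02740064] [[0.0, 0.315, -0.949], [1.0, -0.001, -0.0], [-0.001, -0.949, -0.315]] 60.2842114042213 323.4032789549433 200.9421741734726
[   1.28087514  314.85395454 -363.41576119] [   1.27298882  311.77005732 -518.4366937 ] [   1.25601673  222.41164098 -796.46964703]
```

```bash
python3 -m handwheel '[[0,0.022,-0.033,0],[0,0.022,-0.033,0],[0,0.022,-0.033,0],[0,0.022,-0.033,0],[0,0.022,-0.033,0],[0,0.022,-0.033,0],[0,0.022,-0.033,0],[0,0.022,-0.033,0],[0,0.022,-0.033,0],[0,0.022,-0.033,0]]' && python3 -m handwheel '[[0,0.022,-0.033,0],[0,0.022,-0.033,0],[0,0.022,-0.033,0],[0,0.022,-0.033,0],[0,0,0,0],[0,0,0,0],[0,0,0,0],[0,0,0,0],[0,0,0,0],[0,0,0,0]]' && python3 - <<'E'
from h import *
from cell import camera,state
import pickle
c=camera("wrist");cv2.imwrite("pics/w1.png",c["image"][:,:,::-1]);pickle.dump(c,open("w1.pkl","wb"))
s=state();print(s["q"].round(1))
for n,P in dict(cap=[.545,-.215,.03],cup=[.541,-.06,.012],stud=[.541,-.06,.049]).items(): print(n,proj(c,P))
E
```

```text
clock: 2.52
position: [0.4531, -0.2486, 0.2317]
tcp_rot: [57.0, 89.9, -33.1]
force: [0.6, -1.0, 0.4]
opening: 0.0856
clock: 3.35
position: [0.5397, -0.1195, 0.2313]
tcp_rot: [-55.1, 90.0, -145.2]
force: [-0.3, -0.2, -0.3]
opening: 0.0856
[-17.    9.7 103.4  -0.   66.8 -16.8]
cap [328.5600536  253.67918985]
cup [324.86882999 108.62761505]
stud [325.02369596 111.09762311]
```

View pics/w1.png

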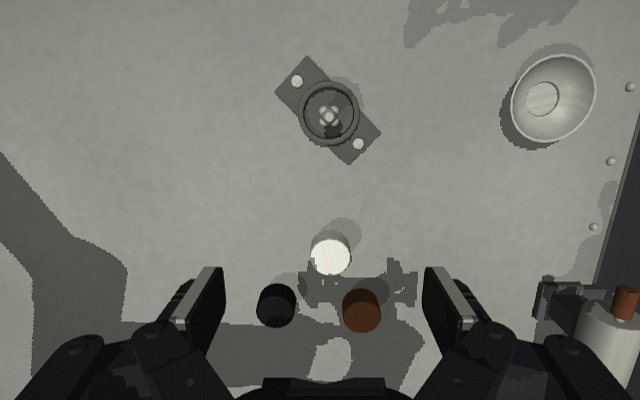

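Wrist view: cup rim centre ≈(329,113), balls ≈(329,117), pale cap top ≈(330,257), black (276,305) and brown (362,310) look-alikes. The fingers show at the bottom.

```bash
python3 - <<'E'
from h import *
import pickle
c=pickle.load(open("w1.pkl","rb"))
g=cv2.cvtColor(c["image"],cv2.COLOR_RGB2GRAY)
def fit(m):
    n,l,st,ce=cv2.connectedComponentsWithStats(m.astype(np.uint8))
    i=1+np.argmax(st[1:,4]);k=cv2.findContours((l==i).astype(np.uint8),0,1)[0][0];return cv2.fitEllipse(k)
m=np.zeros_like(g,bool);m[225:285,300:365]=g[225:285,300:365]>215
e=fit(m);print("captop",e,unproj(c,*e[0],.03))
print("cup rim",unproj(c,329,112.5,.012),"ball",unproj(c,329.5,117,.0395),"top",unproj(c,329.5,117,.049))
i=cv2.resize(c["image"][60:290,260:400,::-1],None,fx=4,fy=4,interpolation=0)[:600];cv2.imwrite("pics/w1c.png",cv2.resize(c["image"][75:155,270:390,::-1],None,fx=6,fy=6,interpolation=0))
E
```

```text
captop ((330.2310791015625, 256.60919189453125), (33.065948486328125, 36.125083923339844), 108.17053985595703) [ 0.54687503 -0.21863114  0.03      ]
cup rim [ 0.54522535 -0.06383975  0.012     ] ball [ 0.54528933 -0.06606712  0.0395    ] top [ 0.5451285  -0.06528599  0.049     ]
```

View pics/w1c.png

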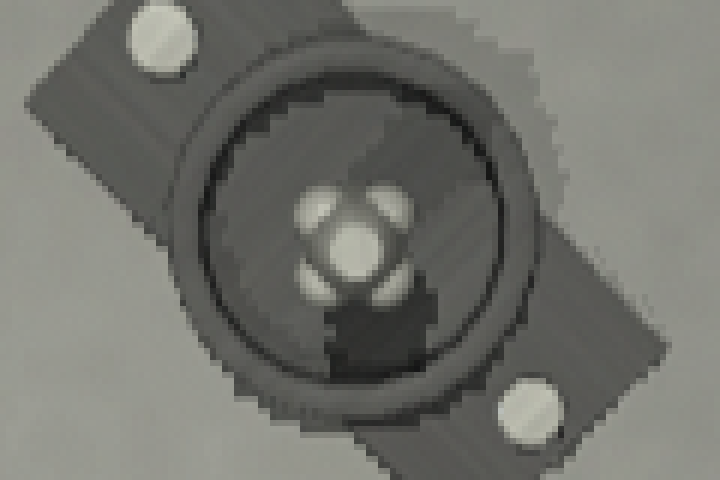

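```bash
cat > ring.py <<'E'
from h import *
from cell import camera,state
import sys
c=camera("wrist");s=state();im=c["image"].astype(int)
cv2.imwrite(f"pics/{sys.argv[1]}.png",c["image"][:,:,::-1])
hsv=cv2.cvtColor(c["image"],cv2.COLOR_RGB2HSV)
u,v=proj(c,[.45,.2175,.022]);print("expect",u,v)
g=im.min(2);m=((g>175)).astype(np.uint8)
n,l,st,ce=cv2.connectedComponentsWithStats(m)
for i in range(1,n):
    if st[i,4]>300:
        k=cv2.findContours((l==i).astype(np.uint8),0,1)[0][0]
        e=cv2.fitEllipse(k);print(st[i],np.round(e[0],1),np.round(e[1],1),unproj(c,*e[0],.022).round(4))
print(s["position"].round(4),s["clock"],rot(s["tcp_rot"]).round(4).tolist())
E
python3 -m handwheel '[[0,-0.01,-0.0374,0],[0,-0.01,-0.0374,0],[0,-0.01,-0.0374,0],[0,-0.01,-0.0374,0],[0,-0.01,-0.0374,0],[0,-0.01,-0.0374,0],[0,-0.01,-0.0374,0],[0,-0.01,-0.0374,0],[0,-0.01,-0.0374,0],[0,0,0,0]]' 0.15 && python3 -m handwheel '[[0.016,0,0,0],[0.016,0,0,0],[0.016,0,0,0],[0.016,0,0,0],[0.016,0,0,0],[0,0,0,0],[0,0,0,0],[0,0,0,0],[0,0,0,0],[0,0,0,0]]' && python3 ring.py w2
```

```text
clock: 4.23
position: [0.4485, 0.2235, 0.2317]
tcp_rot: [-177.1, 89.8, 93.2]
force: [-0.3, -0.2, 0.5]
opening: 0.0727
clock: 5.07
position: [0.4513, 0.2185, 0.1526]
tcp_rot: [110.4, 89.9, 20.4]
force: [-0.1, -0.3, 0.1]
opening: 0.0724
expect 321.67224103285787 190.6605488070824
[ 296  164   54   51 1104] [322.8 188.9] [50.2 52.7] [0.4509 0.219  0.022 ]
[0.4512 0.2185 0.1525] 5.1167 [[0.0021, 1.0, -0.0002], [0.0008, -0.0002, -1.0], [-1.0, 0.0021, -0.0008]]
```

View pics/w2.png

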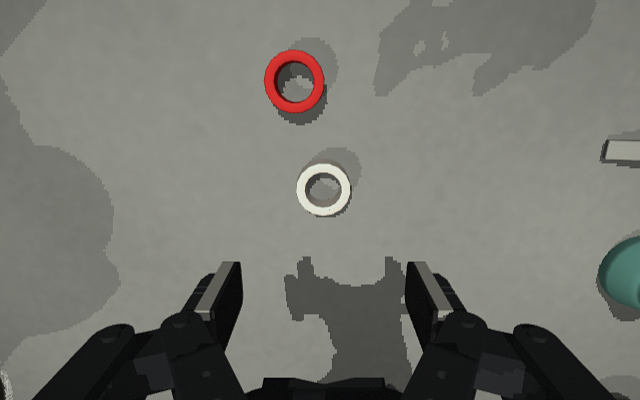

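The white ring at (323,189) is the right one; the red look-alike is at (295,81). The TCP is already over it, so I'll descend to z≈0.010 and grip.

```bash
python3 -m handwheel '[[0.02,0,0,0],[0.02,0,0,0],[0.02,0,0,0],[0.02,0,0,0],[0.02,0,0,0],[0.015,0,0,0],[0.012,0,0,0],[0.01,0,0,0],[0.005,0,0,0],[0,0,0,0]]' && python3 -m handwheel '[[0,0,0,0],[0,0,0,0],[0,0,0,0],[0,0,0,0],[0,0,0,0],[0,0,0,0],[0,0,0,0],[0,0,0,0],[0,0,0,0],[0,0,0,0]]' 1 40 && python3 -c "
from cell import state
s=state();print(s['position'],s['opening'],s['joint_velocities'].round(2))"
```

```text
clock: 5.95
position: [0.4498, 0.2182, 0.0086]
tcp_rot: [-70.2, 89.9, -160.2]
force: [-0.2, -0.3, -0.3]
opening: 0.0722
clock: 6.78
position: [0.4513, 0.2188, 0.0106]
tcp_rot: [112.4, 89.9, 22.4]
force: [-1.0, -0.1, 5.9]
opening: 0.0436
[0.4512707  0.21877207 0.01062986] 0.04364259977981635 [-0.03 -0.08 -0.02 -0.07  0.1   0.09]
```

```bash
python3 -m handwheel '[[-0.01,0,0,0],[-0.01,0,0,0],[-0.01,0,0,0],[-0.01,0,0,0],[-0.01,0,0,0],[-0.01,0,0,0],[-0.01,0,0,0],[0,0,0,0],[0,0,0,0],[0,0,0,0]]' && python3 - <<'E'
from cell import camera
import cv2,numpy as np
c=camera("wrist")["image"];s=camera("side")["image"]
a=cv2.resize(c[200:400,160:480],(640,400));b=cv2.resize(s[190:330,280:440],(320,280),interpolation=cv2.INTER_CUBIC)
b=cv2.resize(s[200:320,300:430],(433,400),interpolation=cv2.INTER_CUBIC)[:, :160*2]
cv2.imwrite("pics/g1.png",np.hstack([a,b])[:,:800,::-1] if False else cv2.resize(np.hstack([a,b]),(800,333))[:,:,::-1])
E
```

```text
clock: 7.62
position: [0.45, 0.2182, 0.0791]
tcp_rot: [-67.2, 90.0, -157.2]
force: [-0.3, 0.8, -1.3]
opening: 0.0433
```

View pics/g1.png

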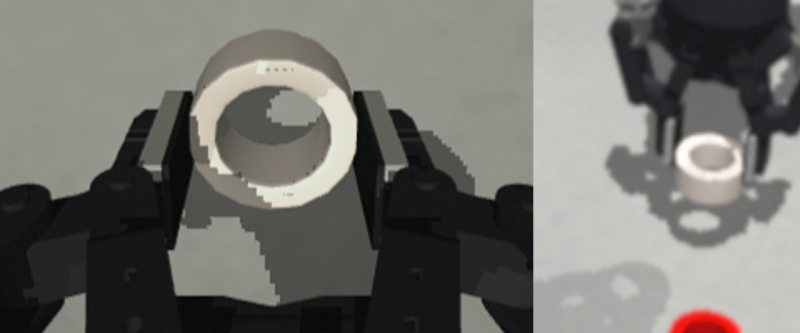

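```bash
python3 - <<'E'
from h import *
from cell import camera,state
import pickle
from scipy.optimize import least_squares
c=camera("wrist");s=state();pickle.dump(c,open("g.pkl","wb"));print(s["position"],s["force"])
a=np.linspace(0,2*np.pi,90)
def ext(p,r,top=True):
    x,y,z,t=p
    P=np.c_[x+r*np.cos(a),y+r*np.sin(a)*np.cos(t),z+r*np.sin(a)*np.sin(t)]
    U=np.array([proj(c,q) for q in P]);return np.r_[U.min(0),U.max(0)]
obs=np.r_[274.6,236,374.2,324.2]
for y in(.2185,.222,.226): print(y,ext([.4505,y,.0905,0],.023).round(1))
o=least_squares(lambda p:ext(p,.023)-obs,[.4505,.22,.0905,0.02],x_scale=[.01,.01,.01,.1]);print(o.x,o.fun.round(2))
cv2.imwrite("pics/g2.png",cv2.resize(c["image"][225:345,255:395,::-1],None,fx=5,fy=5,interpolation=0))
E
```

```text
[0.44958265 0.2180966  0.07854501] [-0.02969188  0.19878089 -0.29948568]
0.2185 [273.2 232.5 378.7 324.9]
0.222 [272.9 224.7 379.1 318.5]
0.226 [272.5 215.6 379.6 311. ]
[ 0.44983935  0.21332975  0.08297309 -0.01941919] [ 0. -0.  0. -0.]
```

View pics/g2.png

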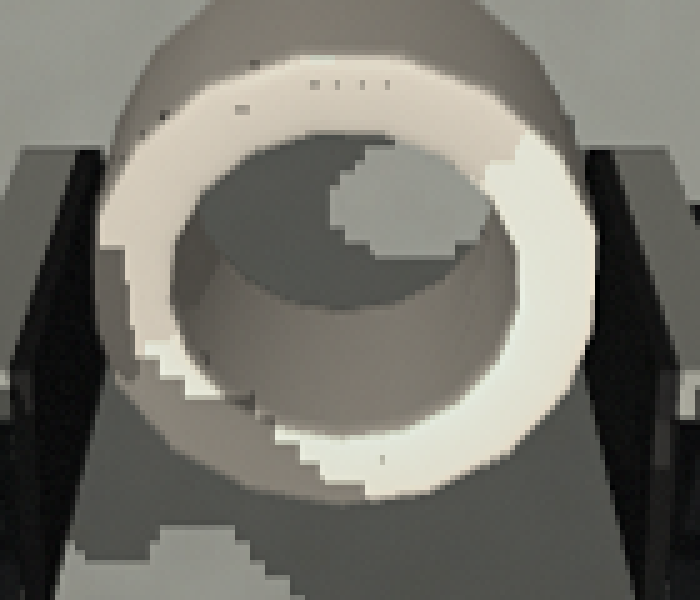

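```bash
python3 - <<'E'
from h import *
import pickle
from scipy.optimize import least_squares
c=pickle.load(open("g.pkl","rb"))
a=np.linspace(0,2*np.pi,90)
def ext(p,r):
    x,y,z,t=p
    P=np.c_[x+r*np.cos(a),y+r*np.sin(a)*np.cos(t),z+r*np.sin(a)*np.sin(t)]
    U=np.array([proj(c,q) for q in P]);return np.r_[U.min(0),U.max(0)]
for r,obs in((.015,[289.4,252,359.1,312.2]),(.0218,[274.4,236,374.4,325.3]),(.023,[274.4,236,374.4,325.3])):
    for t in(-.1,0,.1):
        o=least_squares(lambda p:ext([*p,t],r)-np.array(obs),[.4505,.22,.0905],x_scale=.01);print(r,t,o.x.round(4),o.fun.round(2))
# bottom inner circle
for t in(-.1,0,.1): print(t,ext([.4505,.2175+.022*np.sin(t),.0688,t],.015).round(1))
E
```

```text
0.015 -0.1 [0.4498 0.2164 0.0887] [ 1.04 -1.1  -1.04  1.15]
0.015 0 [0.4498 0.2184 0.092 ] [ 0.18 -0.2  -0.18  0.21]
0.015 0.1 [0.4497 0.2205 0.0956] [-0.82  0.97  0.82 -1.05]
0.0218 -0.1 [0.4498 0.2168 0.0888] [ 0.78 -0.82 -0.78  0.87]
0.0218 0 [0.4498 0.2186 0.092 ] [-0.45  0.49  0.45 -0.54]
0.0218 0.1 [0.4498 0.2205 0.0955] [-1.87  2.16  1.87 -2.44]
0.023 -0.1 [0.4498 0.2123 0.0814] [ 0.78 -0.82 -0.78  0.87]
0.023 0 [0.4498 0.2141 0.0848] [-0.45  0.49  0.45 -0.54]
0.023 0.1 [0.4498 0.2162 0.0886] [-1.87  2.16  1.87 -2.44]
-0.1 [295.7 234.6 355.7 290.8]
0 [295.5 231.5 355.9 285.6]
0.1 [295.4 228.7 356.  280.1]
```

```bash
python3 -m handwheel '[[-0.002,0.0106,0.038,0],[-0.002,0.0106,0.038,0],[-0.002,0.0106,0.038,0],[-0.002,0.0106,0.038,0],[-0.002,0.0106,0.038,0],[-0.002,0.0106,0.038,0],[-0.002,0.0106,0.038,0],[-0.002,0.0106,0.038,0],[-0.002,0.0106,0.038,0],[0,0,0,0]]' && python3 -m handwheel '[[0,0,0,0],[0,0,0,0],[0,0,0,0],[0,0,0,0],[0,0,0,0],[0,0,0,0],[0,0,0,0],[0,0,0,0],[0,0,0,0],[0,0,0,0]]' && python3 - <<'E'
from h import *
from cell import camera,state
import pickle
c=camera("wrist");s=state();pickle.dump((c,s),open("c.pkl","wb"));print(s["position"],s["opening"],rot(s["tcp_rot"]).round(4).tolist())
u,v=proj(c,[.5453,-.0645,.012]);print(u,v);u,v=int(u),int(v)
v0=max(0,v-60);cv2.imwrite("pics/c1.png",cv2.resize(c["image"][v0:v0+120,u-70:u+70,::-1],None,fx=5,fy=5,interpolation=0));print(u-70,v0)
E
```

```text
clock: 8.6
position: [0.5487, -0.1307, 0.0981]
tcp_rot: [49.6, 89.6, -40.7]
force: [0.5, 0.7, -0.2]
opening: 0.0435
clock: 9.43
position: [0.5457, -0.1236, 0.0974]
tcp_rot: [78.2, 90.0, -11.7]
force: [-0.3, 0.3, -1.2]
opening: 0.0437
[ 0.54569809 -0.1236116   0.09733611] 0.04360718582541542 [[0.0001, 1.0, 0.0001], [-0.0, 0.0001, -1.0], [-1.0, 0.0001, 0.0]]
323.18485450694004 121.98668917924145
253 61
```

View pics/c1.png

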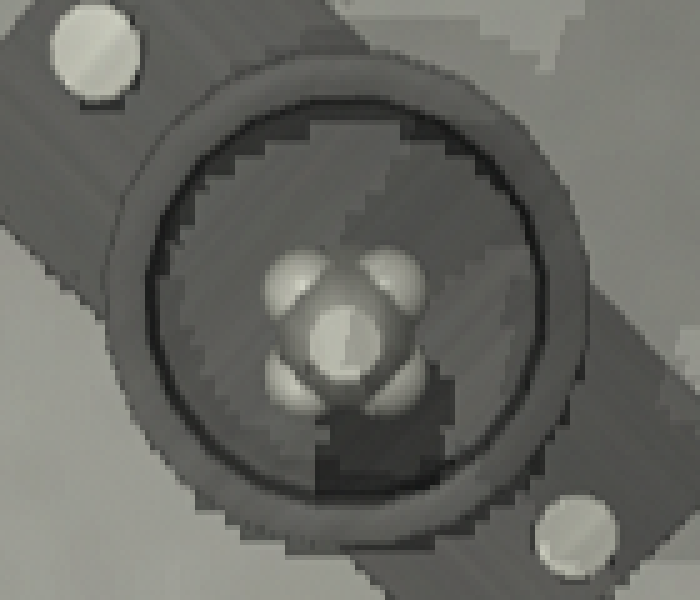

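The cup is seen square-on: rim centre ≈(322.6,120.9), stud top ≈(321.8,129.4), balls ≈(322,127).

```bash
python3 - <<'E'
from h import *
import pickle
c,s=pickle.load(open("c.pkl","rb"))
for u,v,z in((322.7,120.9,.012),(321.9,129.4,.049),(322.05,127,.0395)):
    P=unproj(c,u,v,z);print(P.round(4),tool(s,P).round(1))
E
```

```text
[ 0.545  -0.0638  0.012 ] [ 85.3  -0.7 -59.8]
[ 0.5446 -0.0649  0.049 ] [ 48.3  -1.1 -58.7]
[ 0.5447 -0.0647  0.0395] [ 57.8  -1.  -58.9]
```

```bash
python3 -m handwheel '[[0,-0.0003,-0.0119,0],[0,-0.0003,-0.0118,0],[0,-0.0003,-0.0118,0],[0,-0.0003,-0.0118,0],[0,0,-0.0118,0],[0.01,0,0,0],[0.01,0,0,0],[0.008,0,0,0],[0,0,0,0],[0,0,0,0]]' && python3 -m handwheel '[[0.005,0,0,0],[0.005,0,0,0],[0.005,0,0,0],[0.005,0,0,0],[0.005,0,0,0],[0.005,0,0,0],[0.005,0,0,0],[0.005,0,0,0],[0.005,0,0,0],[0,0,0,0]]'
```

```text
clock: 10.32
position: [0.5433, -0.0648, 0.0678]
tcp_rot: [-98.5, 89.8, 171.5]
force: [-0.3, 0.4, -0.5]
opening: 0.0435
clock: 11.15
position: [0.5435, -0.0643, 0.023]
tcp_rot: [-100.7, 89.9, 169.3]
force: [-0.3, 0.2, -0.4]
opening: 0.0436
```

```bash
python3 -m handwheel '[[0.001,0,0,0],[0.001,0,0,0],[0.001,0,0,0],[0.001,0,0,0],[0.001,0,0,0],[0.001,0,0,0],[0.001,0,0,0],[0.0005,0,0,0],[0,0,0,0],[0,0,0,0]]'; python3 - <<'E'
from h import *
from cell import state,camera
s=state();print(s["position"],s["force"],s["torque"],s["opening"])
c=camera("wrist");cv2.imwrite("pics/p1.png",cv2.resize(c["image"][200:400,180:460,::-1],None,fx=2.5,fy=2.5))
E
```

```text
clock: 11.98
position: [0.5444, -0.0645, 0.0167]
tcp_rot: [-94.4, 90.0, 175.6]
force: [0.4, -0.3, -0.9]
opening: 0.0438
[ 0.54444889 -0.06453747  0.01674858] [ 0.42503355 -0.3437066  -0.93698677] [ 0.04256328 -0.06636776  0.00833674] 0.043839489633421574
```

```bash
python3 -m handwheel '[[0.0007,0,0,0],[0.0007,0,0,0],[0.0007,0,0,0],[0.0007,0,0,0],[0.0007,0,0,0],[0.0005,0,0,0],[0,0,0,0],[0,0,0,0],[0,0,0,0],[0,0,0,0]]'
```

```text
clock: 12.87
position: [0.5445, -0.0646, 0.0146]
tcp_rot: [-95.3, 90.0, 174.7]
force: [-4.4, 0.1, 11.6]
opening: 0.0436
```

```bash
python3 -m handwheel '[[0.0005,0,0,0],[0.0005,0,0,0],[0,0,0,0],[0,0,0,0],[0,0,0,0],[0,0,0,0],[0,0,0,0],[0,0,0,0],[0,0,0,0],[0,0,0,0]]'
```

```text
clock: 13.7
position: [0.5445, -0.0646, 0.0145]
tcp_rot: [-96.2, 89.9, 173.8]
force: [-6.1, 0.5, 18.3]
opening: 0.0436
```

```bash
python3 -m handwheel '[[-0.001,0,0,0],[-0.0005,0,0,0],[0,0,0,0],[0,0,0,0],[0,0,0,0],[0,0,0,0],[0,0,0,0],[0,0,0,0],[0,0,0,0],[0,0,0,0]]' 0.15 && python3 -m handwheel '[[-0.01,0,0,0],[-0.01,0,0,0],[-0.01,0,0,0],[-0.01,0,0,0],[-0.01,0,0,0],[-0.015,0,0.006,0],[-0.015,0,0.012,0],[0,0,0.018,0],[0,0,0.018,0],[0,0,0.006,0]]' && python3 -m handwheel '[[0,0,0,0],[0,0,0,0],[0,0,0,0],[0,0,0,0],[0,0,0,0],[0,0,0,0],[0,0,0,0],[0,0,0,0],[0,0,0,0],[0,0,0,0]]' && python3 - <<'E'
from h import *
from cell import camera,state
import pickle
c=camera("wrist");s=state();pickle.dump((c,s),open("c2.pkl","wb"));print(s["position"],s["opening"],s["force"])
print(proj(c,[.5447,-.0645,.026]),proj(c,[.5448,-.2187,.03]))
cv2.imwrite("pics/c2.png",cv2.resize(c["image"][40:360,200:450,::-1],None,fx=1.8,fy=1.8,interpolation=0))
E
```

```text
clock: 14.53
position: [0.5444, -0.0645, 0.0132]
tcp_rot: [-105.5, 90.0, 164.5]
force: [0.0, -1.1, -0.2]
opening: 0.0725
clock: 15.37
position: [0.5455, -0.1266, 0.0952]
tcp_rot: [60.4, 89.8, -29.6]
force: [0.1, 0.2, -0.7]
opening: 0.0723
clock: 16.2
position: [0.5445, -0.1245, 0.0932]
tcp_rot: [-140.9, 90.0, 129.2]
force: [-0.1, -1.1, 0.5]
opening: 0.0728
[ 0.54448279 -0.12453228  0.093274  ] 0.07277216693587703 [ 0.59014744 -0.59865353 -0.92814436]
[324.24563784 123.35652618] [324.00730427 339.24198272]
```

View pics/c2.png

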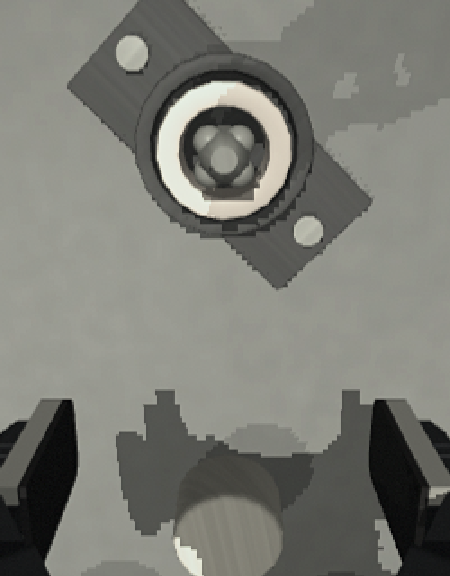

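The spacer sits level and concentric in the cup at px (324.4,123.3), exactly where predicted. On to the cap.

```bash
python3 -m handwheel '[[0,0.0005,0.0187,0],[0,0.0005,0.0187,0],[0,0.0005,0.0187,0],[0,0.0005,0.0187,0],[0,0.0002,0.0187,0],[0,0,0,0],[0,0,0,0],[0,0,0,0],[0,0,0,0],[0,0,0,0]]' && python3 - <<'E'
from h import *
from cell import camera,state
c=camera("wrist");s=state();print(s["position"])
u,v=proj(c,[.5468,-.2180,.03]);print(u,v);u,v=int(u),int(v)
print(u-70,v-60);cv2.imwrite("pics/k1.png",cv2.resize(c["image"][v-60:v+60,u-70:u+70,::-1],None,fx=5,fy=5,interpolation=0))
import pickle;pickle.dump((c,s),open("k.pkl","wb"))
E
```

```text
clock: 17.08
position: [0.5465, -0.217, 0.0931]
tcp_rot: [-133.4, 90.0, 136.7]
force: [-0.4, 0.8, 0.5]
opening: 0.0729
[ 0.54658453 -0.21706993  0.0931677 ]
324.2451279677309 220.49897944879575
254 160
```

View pics/k1.png

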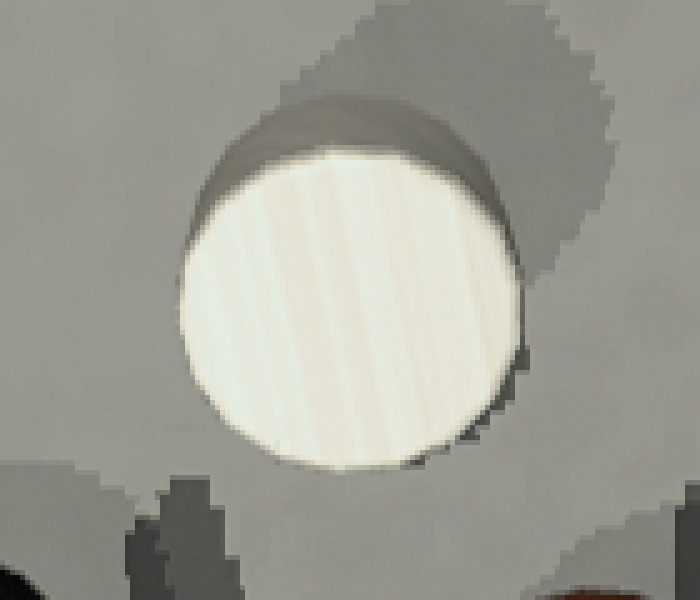

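```bash
python3 -m handwheel '[[0,0,0.001,0],[0,0,0.0009,0],[0.015,0,0,0],[0.015,0,0,0],[0.015,0,0,0],[0.015,0,0,0],[0.012,0,0,0],[0.008,0,0,0],[0.003,0,0,0],[0,0,0,0]]' && python3 -m handwheel '[[0,0,0,0],[0,0,0,0],[0,0,0,0],[0,0,0,0],[0,0,0,0],[0,0,0,0],[0,0,0,0],[0,0,0,0],[0,0,0,0],[0,0,0,0]]' 1 80 && python3 -m handwheel '[[-0.02,0,0,0],[-0.02,0,0,0],[-0.02,0,0,0],[-0.02,0,0,0],[0,0,0,0],[0,0,0,0],[0,0,0,0],[0,0,0,0],[0,0,0,0],[0,0,0,0]]' && python3 - <<'E'
from h import *
from cell import camera,state
import pickle
c=camera("wrist");s=state();print(s["position"],s["opening"],s["force"]);pickle.dump((c,s),open("k2.pkl","wb"))
u,v=proj(c,s["position"]+[0,0,.02]);print(u,v);u,v=int(u),int(v);print(u-70,v-60)
cv2.imwrite("pics/k2.png",cv2.resize(c["image"][v-60:v+60,u-70:u+70,::-1],None,fx=5,fy=5,interpolation=0))
E
```

```text
clock: 17.97
position: [0.5461, -0.2197, 0.0095]
tcp_rot: [-115.9, 89.9, 154.1]
force: [-0.1, 0.6, 0.7]
opening: 0.0726
clock: 18.8
position: [0.548, -0.2206, 0.012]
tcp_rot: [63.9, 89.8, -26.0]
force: [-0.8, 0.5, 6.4]
opening: 0.0426
clock: 19.63
position: [0.5457, -0.2195, 0.0889]
tcp_rot: [-116.8, 89.9, 153.2]
force: [-0.1, 0.2, -0.6]
opening: 0.0427
[ 0.54596999 -0.2195831   0.08910444] 0.04290651806052653 [-0.05293109 -0.42533836 -0.48288147]
324.3834393887902 292.7560340319369
254 232
```

View pics/k2.png

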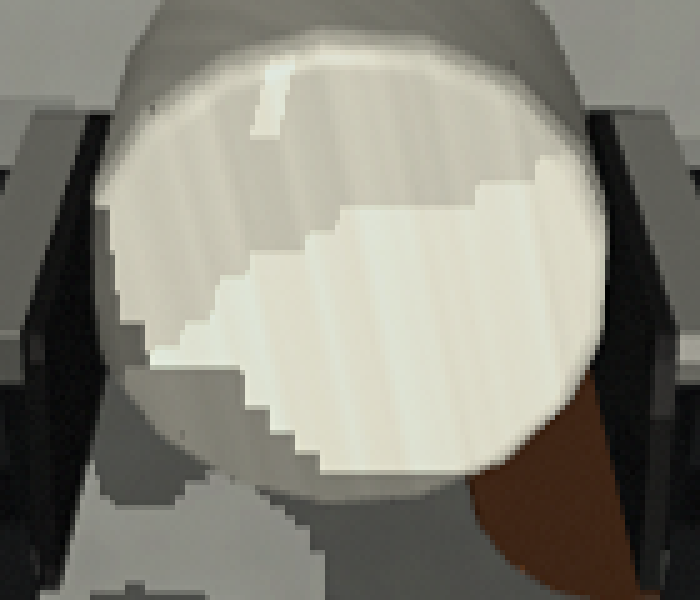

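```bash
python3 - <<'E'
from h import *
import pickle
from scipy.optimize import least_squares
c,s=pickle.load(open("k2.pkl","rb"))
a=np.linspace(0,2*np.pi,90)
def ext(p,r,t):
    x,y,z=p
    U=np.array([proj(c,q) for q in np.c_[x+r*np.cos(a),y+r*np.sin(a)*np.cos(t),z+r*np.sin(a)*np.sin(t)]]);return np.r_[U.min(0),U.max(0)]
obs=np.array([254+19,232+7,254+121.6,232+100.6])
for r in(.022,.0225,.023):
  for t in(-.08,0,.08):
    o=least_squares(lambda p:ext(p,r,t)-obs,[.546,-.2196,.1085],x_scale=.01);print(r,t,(o.x-s["position"]).round(4),o.fun.round(1))
for z in(.1075,.1085,.11): print(z,unproj(c,324.3,285.8,z)-s["position"])
E
```

```text
0.022 -0.08 [-0.     -0.0008  0.0148] [ 0. -0. -0.  0.]
0.022 0 [-0.      0.0007  0.0174] [-1.1  1.2  1.  -1.3]
0.022 0.08 [-0.0001  0.0022  0.0201] [-2.2  2.5  2.2 -2.9]
0.0225 -0.08 [-0.     -0.0026  0.0119] [ 0. -0. -0.  0.]
0.0225 0 [-0.     -0.0012  0.0145] [-1.1  1.2  1.  -1.3]
0.0225 0.08 [-0.      0.0004  0.0173] [-2.2  2.5  2.2 -2.9]
0.023 -0.08 [-0.     -0.0045  0.009 ] [ 0. -0. -0.  0.]
0.023 0 [-0.     -0.003   0.0117] [-1.1  1.2  1.  -1.3]
0.023 0.08 [-0.     -0.0014  0.0145] [-2.2  2.5  2.2 -2.9]
0.1075 [-3.84472674e-05  2.29499804e-03  1.83955587e-02]
0.1085 [-3.97052502e-05  2.92385236e-03  1.93955587e-02]
0.11 [-4.15922245e-05  3.86713385e-03  2.08955587e-02]
```

```bash
python3 -m handwheel '[[0,-0.0004,-0.022,0],[0,-0.0004,-0.022,0],[0,-0.0004,-0.022,0],[0,0,-0.022,0],[0,0,-0.022,0],[0,0,-0.022,0],[0,0,-0.022,0],[0,0,0,0],[0,0,0,0],[0,0,0,0]]' && python3 -m handwheel '[[0.006,0,0,0],[0.006,0,0,0],[0.006,0,0,0],[0.006,0,0,0],[0.005,0,0,0],[0.004,0,0,0],[0.003,0,0,0],[0,0,0,0],[0,0,0,0],[0,0,0,0]]' && python3 - <<'E'
from h import *
from cell import camera,state
s=state();print(s["position"],s["force"])
c=camera("wrist");d=camera("side")
A=cv2.resize(c["image"][190:390,200:460],(624,480));B=d["image"]
u,v=proj(d,[.5447,-.0645,.05]);print(u,v);u,v=int(u),int(v)
B=cv2.resize(B[v-30:v+40,u-35:u+35],(480,480),interpolation=cv2.INTER_CUBIC)
cv2.imwrite("pics/f1.png",cv2.resize(np.hstack([A,B]),(800,348))[:,:,::-1])
E
```

```text
clock: 20.52
position: [0.5455, -0.0663, 0.0901]
tcp_rot: [-11.0, 90.0, -100.9]
force: [1.0, 1.2, -0.4]
opening: 0.0425
clock: 21.35
position: [0.5458, -0.066, 0.0545]
tcp_rot: [78.0, 90.0, -12.0]
force: [0.4, -0.1, -0.7]
opening: 0.0431
[ 0.54575821 -0.06596898  0.05450856] [ 0.40855126 -0.11037288 -0.68337779]
349.1579114791512 190.65351773084606
```

View pics/f1.png

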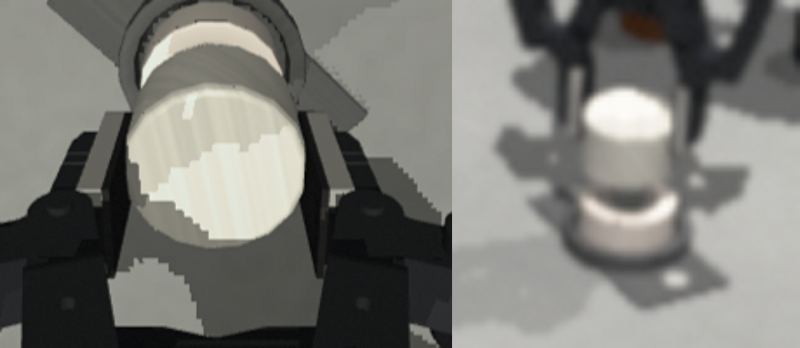

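The cap is above the stud and aligned within about 1 mm, and the spacer below is seated. I'll trim x by -1 mm and press down.

```bash
python3 -m handwheel '[[0.001,-0.0005,0,0],[0.001,-0.0005,0,0],[0.001,0,0,0],[0.001,0,0,0],[0.001,0,0,0],[0.001,0,0,0],[0,0,0,0],[0,0,0,0],[0,0,0,0],[0,0,0,0]]'
```

```text
clock: 22.28
position: [0.5452, -0.0658, 0.0499]
tcp_rot: [101.3, 89.9, 11.3]
force: [-2.4, 1.0, 9.1]
opening: 0.0428
```

```bash
python3 -m handwheel '[[0.0005,0,0,0],[0.0005,0,0,0],[0.0005,0,0,0],[0,0,0,0],[0,0,0,0],[0,0,0,0],[0,0,0,0],[0,0,0,0],[0,0,0,0],[0,0,0,0]]'
```

```text
clock: 23.12
position: [0.5456, -0.0659, 0.0491]
tcp_rot: [93.4, 89.9, 3.4]
force: [-2.9, 1.3, 11.9]
opening: 0.0428
```

```bash
python3 -m handwheel '[[0.0005,0,0,0],[0.0005,0,0,0],[0.0005,0,0,0],[0,0,0,0],[0,0,0,0],[0,0,0,0],[0,0,0,0],[0,0,0,0],[0,0,0,0],[0,0,0,0]]'
```

```text
clock: 23.95
position: [0.5447, -0.0658, 0.0451]
tcp_rot: [112.4, 90.0, 22.4]
force: [1.1, 2.3, 2.5]
opening: 0.0428
```

```bash
python3 -m handwheel '[[0.0005,0,0,0],[0.0005,0,0,0],[0.0005,0,0,0],[0,0,0,0],[0,0,0,0],[0,0,0,0],[0,0,0,0],[0,0,0,0],[0,0,0,0],[0,0,0,0]]'
```

```text
clock: 24.78
position: [0.544, -0.0658, 0.0429]
tcp_rot: [-112.8, 90.0, 157.2]
force: [4.3, 1.4, -12.1]
opening: 0.0428
```

```bash
python3 -m handwheel '[[0.0008,0,0,0],[0.0008,0,0,0],[0.0008,0,0,0],[0.0008,0,0,0],[0.0008,0,0,0],[0.0005,0,0,0],[0,0,0,0],[0,0,0,0],[0,0,0,0],[0,0,0,0]]'
```

```text
clock: 25.62
position: [0.5445, -0.0661, 0.0395]
tcp_rot: [-0.4, 90.0, -90.4]
force: [-0.3, 0.9, -1.1]
opening: 0.0423
```

```bash
python3 -m handwheel '[[0.0005,0,0,0],[0.0005,0,0,0],[0.0005,0,0,0],[0,0,0,0],[0,0,0,0],[0,0,0,0],[0,0,0,0],[0,0,0,0],[0,0,0,0],[0,0,0,0]]'
```

```text
clock: 26.45
position: [0.5445, -0.066, 0.038]
tcp_rot: [-77.4, 90.0, -167.4]
force: [-1.8, -0.4, 5.5]
opening: 0.0424
```

```bash
python3 -m handwheel '[[0.0004,0,0,0],[0.0004,0,0,0],[0,0,0,0],[0,0,0,0],[0,0,0,0],[0,0,0,0],[0,0,0,0],[0,0,0,0],[0,0,0,0],[0,0,0,0]]'; python3 -m handwheel '[[0,0,0,0],[0,0,0,0],[0,0,0,0],[0,0,0,0],[0,0,0,0],[0,0,0,0],[0,0,0,0],[0,0,0,0],[0,0,0,0],[0,0,0,0]]'; python3 - <<'E'
from h import *
from cell import camera,state
c=camera("wrist");d=camera("side")
for i in range(3): camera("top");s=state();print(s["position"].round(4),s["force"].round(2),s["torque"].round(2),s["clock"])
A=cv2.resize(c["image"][190:390,200:460],(624,480));B=d["image"]
u,v=proj(d,[.5447,-.0645,.05]);u,v=int(u),int(v)
B=cv2.resize(B[v-30:v+40,u-35:u+35],(480,480),interpolation=cv2.INTER_CUBIC)
cv2.imwrite("pics/f2.png",cv2.resize(np.hstack([A,B]),(800,348))[:,:,::-1])
E
```

```text
clock: 27.28
position: [0.5445, -0.066, 0.038]
tcp_rot: [-90.0, 90.0, 180.0]
force: [-4.9, 1.0, 10.9]
opening: 0.043
clock: 28.12
position: [0.5445, -0.066, 0.038]
tcp_rot: [-87.4, 90.0, -177.4]
force: [-3.7, -0.7, 9.7]
opening: 0.0425
[ 0.5445 -0.066   0.038 ] [-4.09  0.82 10.  ] [ 0.03  0.61 -0.05] 28.2667
[ 0.5445 -0.066   0.038 ] [-3.88 -0.57  9.3 ] [0.09 0.58 0.03] 28.3167
[ 0.5445 -0.066   0.038 ] [-3.87 -0.17 10.59] [ 0.09  0.64 -0.02] 28.3667
```

```bash
python3 -m handwheel '[[0.0003,0,0,0],[0,0,0,0],[0,0,0,0],[0,0,0,0],[0,0,0,0],[0,0,0,0],[0,0,0,0],[0,0,0,0],[0,0,0,0],[0,0,0,0]]'; python3 - <<'E'
from h import *
from cell import camera,state
d=camera("side")
for n,z in dict(top=.056,capbot=.026,rim=.012).items(): print(n,proj(d,[.5447,-.0645+.023,z]).round(1))
u=int(round(proj(d,[.5447,-.0645,.05])[0]))
g=d["image"].astype(int).mean(2)
for k in(-4,0,4): print(u+k,[int(x) for x in g[170:225,u+k]])
w=camera("wrist");F=[]
for i in range(6): camera("top");F.append(state()["force"])
print(np.mean(F,0),state()["position"],state()["opening"])
for n,z in dict(c=.056).items(): print("wrist expect x-extents",proj(w,[.5447-.0225,-.0645,z]),proj(w,[.5447+.0225,-.0645,z]))
gw=w["image"].astype(int).mean(2)
for v in(270,285): print(v,[int(x) for x in gw[v,262:290]],[int(x) for x in gw[v,360:388]])
E
```

```text
clock: 29.2
position: [0.5445, -0.066, 0.038]
tcp_rot: [-89.9, 90.0, -179.9]
force: [-4.8, 0.5, 12.4]
opening: 0.0426
top [346.9 193.1]
capbot [346.2 204. ]
rim [345.9 209. ]
345 [88, 99, 103, 103, 102, 102, 103, 105, 104, 104, 104, 103, 104, 115, 166, 231, 247, 249, 248, 243, 237, 235, 228, 203, 169, 156, 154, 154, 154, 154, 155, 158, 167, 185, 180, 167, 162, 162, 159, 147, 121, 90, 72, 71, 84, 102, 129, 148, 158, 164, 171, 178, 184, 187, 187]
349 [92, 101, 103, 103, 103, 103, 104, 104, 104, 104, 104, 104, 105, 139, 214, 244, 250, 250, 250, 249, 244, 238, 235, 228, 201, 173, 167, 166, 165, 165, 165, 164, 165, 176, 194, 189, 174, 170, 168, 162, 136, 105, 81, 73, 80, 99, 109, 111, 110, 118, 143, 170, 183, 186, 185]
353 [78, 98, 102, 102, 102, 104, 103, 104, 104, 103, 102, 104, 105, 107, 128, 178, 227, 245, 248, 245, 240, 237, 236, 225, 192, 166, 161, 161, 161, 162, 161, 159, 162, 174, 178, 172, 166, 162, 160, 154, 131, 103, 78, 71, 83, 102, 113, 114, 115, 113, 112, 118, 154, 178, 184]
[-4.69687074  0.62297121 11.75239331] [ 0.54453457 -0.06598391  0.03801029] 0.042496911687948
wrist expect x-extents [270.5952609  286.41683887] [378.00703886 286.55222221]
270 [96, 97, 98, 98, 87, 25, 18, 19, 17, 17, 73, 150, 176, 195, 200, 207, 206, 205, 203, 203, 202, 201, 200, 200, 202, 202, 204, 206] [218, 218, 220, 221, 221, 220, 220, 221, 217, 213, 199, 184, 156, 126, 93, 8, 14, 21, 20, 16, 40, 103, 99, 98, 97, 96, 96, 98]
285 [58, 15, 20, 18, 15, 11, 14, 13, 10, 13, 38, 95, 95, 95, 99, 162, 208, 205, 206, 207, 207, 205, 203, 202, 201, 201, 200, 200] [226, 223, 220, 216, 218, 220, 220, 220, 219, 219, 220, 221, 218, 208, 196, 44, 12, 13, 15, 12, 15, 19, 18, 21, 21, 55, 101, 96]
```

```bash
python3 -c "
from cell import hand_in,state
s=state();print(s['clock'],s['force']);print(hand_in())"
```

```text
29.6 [-4.45241426  0.05268498 12.15830547]
the job is handed in; nothing more can be done
None
```

The spacer is over the stud and flat on the cup floor, and the cap is clicked on and down on the spacer. I handed the job in at 29.6 s with the gripper still holding the cap and pressing it down with about 12 N.

- **Spacer:** I set the white ring over the stud until it met the cup floor and let go. The wrist picture afterwards showed it level and centred, within about 0.2 px of the predicted spot.
- **Click:** The last reading before the click was 11.9 N. The cap then snapped down, with the balls pulling it at about 12 N. It met the hard stop with the tool at 0.0380 m, about 11 mm below where that reading was taken.
- **Final checks:** In the side view the cap top, the seam with the spacer and the cup rim lay within about 1 px of where a fully seated cap should show, with no dark gap. The last readings were 11.8 to 12.4 N, steady, with no movement.

Some points remain uncertain:
- **Last picture not seen:** The 12-picture limit was reached, so the final seating was checked from pixel values and forces only.
- **Sideways force:** About 4.5 N of sideways force along x remained while pressing.
- **Cap tilt:** One fit of the cap while gripped hinted at a few degrees of tilt. It was not confirmed and did not hinder the click.
- **Camera mismatch:** The side camera first disagreed with the top camera by about 9 mm on the cup and cap. I relied on the wrist camera, which agreed with the top one to 2–3 mm.
- **Other things on the shelf:** I saw no sign of contact with the bystanders or look-alikes, but did not check their positions again at the end.

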